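# Feel the end float of a note counter's feed shaft and mark the verdict

## Task

The note counter's cover is off: take its feed shaft by the orange knob, pull it straight out until you feel the outer stop, then push it straight in until you feel the inner stop, bearing on each stop for a moment with about 10 N and never more than 18 N, and leave the shaft resting against the inner stop. Only after that set the black tab on the white verdict board: if the shaft floated more than 10 mm between its stops slide the tab fully to the red end, otherwise fully to the green end. Let go, and leave everything else on the desk where it is.

Things in the scene. Friction and masses are not known exactly. Their poses are not given: they have to be found in the camera images.
- counter: note-counting machine without its cover, fixed to the desk: grey base 200 x 240 mm, 45 mm high, two steel side plates up to 120 mm high at local y = -100 and +100 mm. Origin: centre of the underside. Its feed shaft runs along the machine's local y axis at local x = 0, 85 mm above the desk; the knob is at the +y end. Nothing of the machine is higher than 120 mm
- shaft: the steel feed shaft, 10 mm thick, with two black rubber rollers; slides only along the machine's local y (+y = outward, towards the knob), with about 3 N of friction, and stays where it is left. Axes parallel to the machine's; origin on the shaft axis, 195 mm inward (-y) of the knob's centre
- knob (a point): centre of the orange knob on the shaft's outer end: cylinder 28 mm in diameter, 36 mm long along the shaft, its axis 85 mm above the desk. Free space round it; the outer bearing's face is 60 mm inward of this point when the shaft is at the outer stop and at least 44 mm when it is pushed in
- outer_bearing: aluminium bearing block 56 x 32 x 50 mm on the knob side (local y = 103 to 135 mm), top 105 mm above the desk, origin on its inner face 60 mm above the desk; hides the outer stop, met when the shaft is pulled out. Sprung, 8 N per mm: with 10 N at the knob each stop gives about 0.9 mm; the grip's own give and slip make the gripper's travel read about 1 mm too long in all
- inner_bearing: aluminium bearing block 56 x 40 x 50 mm on the far side (local y = -143 to -103 mm), origin on its outer face 60 mm above the desk; hides the inner stop, depth unknown, sprung like the outer. The float, counted between first touch of each stop, is 4 to 16 mm. At the start the shaft is 1 to 3 mm from the outer stop. Let go, it stays lightly pressed on a stop by its friction
- verdict_board: white board 60 x 180 x 14 mm, fixed on the desk, origin centre of the underside; local +y end red, -y end green, slot between
- verdict_tab (a joint): place of the black tab in m: 0 = fully at the green end (-y), 0.10 = fully at the red end (+y); about 0.05 (midway) at the start. Friction 1.5 N, hard stops at both ends
- tab_top (a point): centre of the top of the black tab, 26 mm (board x) x 20 mm (board y) x 40 mm high; this point is 55 mm above the desk
- bottle: clear water bottle, 66 mm wide, 200 mm high, bystander; origin under its centre
- calculator: black calculator 160 x 110 x 18 mm, bystander; origin under its centre
- pencil: yellow pencil, about 175 mm long, lying, bystander; origin under its middle
- eraser: white eraser 45 x 22 x 13 mm, bystander; origin under its centre
- screwdriver: screwdriver, 200 mm, red handle, lying, bystander; origin under its middle
- spare_roller: black rubber roller, 34 mm in diameter, 26 mm high, bystander; origin under its centre
- coin_cup: blue cup, 70 mm wide and high, bystander; origin under its centre

How it is judged (in metres and radians):
On the way, in this order (a step that is already met when the one before it is completed fails the run):
1. the shaft is pulled out against its outer stop with more than 4 N on the stop, the tab still untouched midway (contact force between shaft and outer_bearing above 4 N and value of joint verdict_tab between 0.03 and 0.07 m), for 0.2 s.
2. the shaft is pushed in against its inner stop with more than 4 N on the stop, the tab still untouched midway (contact force between shaft and inner_bearing above 4 N and value of joint verdict_tab between 0.03 and 0.07 m), for 0.2 s.
At the end, for the whole second after the job is handed in: the shaft still rests against the inner stop; the tab is within 12 mm of the red end if the float is over 10 mm, within 12 mm of the green end if it is under 10 mm (between 8 and 12 mm either is accepted) (contact force between shaft and inner_bearing above 0.2 N and ((y of shaft in the frame of counter below -0.008 m and value of joint verdict_tab above 0.088 m) or (y of shaft in the frame of counter above -0.012 m and value of joint verdict_tab below 0.012 m)) and velocity of joint verdict_tab below 0.01 m/s); the robot touches nothing.
It fails at once if more than 18 N on the outer stop (contact force between shaft and outer_bearing above 18 N).
It fails at once if more than 18 N on the inner stop (contact force between shaft and inner_bearing above 18 N).
It fails at once if a bystander on the desk is moved more than 30 mm (distance of any of bottle, calculator, pencil, eraser, screwdriver, spare_roller, coin_cup from where it was at the start of the episode above 0.03 m).
It also fails if it takes over 64 s, if anything falls off the work surface, if the arm or the gripper's body presses on something with over 40 N, if the wrist force passes 120 N, or if a joint passes its speed limit or range.

## Robot

A 7-joint arm with a two-finger parallel gripper is mounted at the origin on the work surface. World frame = base frame: x ahead of the robot, y to its left, z up, the work surface at z = 0. Lengths are in mm, angles in rad, forces in N, time in s.
With the tool pointing down it reaches from about 425 to 875 mm from the base axis. Payload 8.4 kg.
Tool frame: the origin (TCP) lies midway between the tips of the shut fingers; the grasp point (between the pads) lies 19 mm behind it; z points along the fingers, y is the line along which they close (so a half turn about z gives the same grasp; the last joint's range is limited). The gripper opens to 85 mm and grips with 20 to 120 N. Pads are 22 mm wide; open, the fingers measure 114 mm over their backs; the gripper's body (76 mm by 85 mm) begins 54 mm behind the grasp point. The pads swing forward as they close: fully open they stand 13 mm farther back than shut.
Start: joints at [-1.326, 0.333, 0.04, 1.465, -0.013, 1.343, -0.059], TCP at [219.094, 611.933, 231.308] pointing down, gripper open.
Joint ranges: [-2.58, 2.58], [-0.38, 2.09], [-1.3, 1.39], [0.25, 2.4], [-1.5, 4.64], [0.08, 2.09], [-2.65, 2.65]. Speed limits (rad/s): [2.22, 2.22, 2.79, 2.79, 3.14, 3.14, 3.14].

## Interface

Orientations are given as a unit quaternion [w, x, y, z].
In Python, from workcell import ctrl gives the robot as it stands.
- The arm moves only by the tool step_arm, never from a script. Its argument "increments" is a list that holds one entry, the list of rows, each a list of 5 numbers: the finger opening in m, from 0 to 0.0854, then the shift along the tool's x, y, z in m, then the turn about the tool's z in rad. In form: [[[hand, x, y, z, twist], ...]]. A call has 1 to 12 rows; each row is the pose to reach, as a shift and turn from the pose commanded when the call began, along the tool's axes at that moment; what a row does not reach only later rows make up. A row lasts 1/8 s, in which the tool goes at most 62.5 mm and 10.7 degrees, less where a joint would pass 70% of its speed; a pose out of reach is approached as far as the arm can. A call with a gripper value outside its range is refused whole. The fingers move at their own pace and stop on an object; "force" is the grip in N (left out, the last holds). Time passes only in rows, so rows that repeat a pose let the fingers close. It gives the time, the measured TCP pose, the force, the opening and the grip force at its end, in the units of the state.
- ctrl.state(): the state, without advancing time (a new reading comes with each control period).
- ctrl.get_image(name): name is "side" or "top" or "wrist"; returns the picture (420x560x3 uint8, blue, green, red); there is no depth.
- ctrl.camera_params(name): a dict with "fx", "fy", "cx", "cy" (pixels), "k1" (the pictures are not rectified: a ray, as slopes to the right and down, at radius r is drawn at 1 + k1 r^2 times it, then the intrinsics apply), "rvec" (rotation vector, rad) and "tvec" (3), from world to camera coordinates, as OpenCV has them. Camera axes: x right, y down, z forward; pixel columns grow to the right and rows downward; lengths in mm; the calibration is good to about 2 mm. A picture is of the moment at which its call begins: read the wrist's pose just before it. camera_params takes no time and is no camera call; for the wrist camera it gives the pose at the moment of the call.
- ctrl.close_job(): hands the job in; it is judged then, once.
The state is a dict: "t": time; "qpos": joint angles; "joint_vel": joint speeds; "tau": joint torques, N m; "position": TCP position; "eef_rot": TCP orientation; "force": force on the tool from outside, world axes, zero at the start; "ft_torque": the same for the moment, N m; "gripper_width": finger opening in mm; "grasp_force": force on a finger pad.
Only numpy, scipy, OpenCV 4.12 (cv2) and the standard library are available. Lean on these libraries where they do the work, as an engineer would, in place of code of your own. Each camera call takes 0.05 s, during which the arm holds its last target. There are 200 camera calls.

## Working session

There is one attempt and no reset: what is moved stays moved. The work goes in short steps, Python scripts to look and compute and a tool call to move; the robot and the scene stay as the last step left them, time stands still between calls to the robot, and variables do not carry over. Pictures are saved under pics/ and viewed, at most 10 in all, crops included, and the job is handed in when it is done.

Besides the shell and the picture viewer there is one more tool, called after "Request:" by a JSON object that holds its "op" and its "data". step_arm: Moves the arm, as the interface text tells. Its arguments: {"type":"object","properties":{"increments":{"type":"array","items":{"type":"array","items":{"type":"array","items":{"type":"number"}}}},"force":{"type":"number"}},"required":["increments"]}

```bash
mkdir -p pics; python3 - <<'E'
from workcell import ctrl
import cv2
s=ctrl.state();print({k:s[k] for k in('t','position','eef_rot','force','gripper_width')})
for n in('top','side'):
    cv2.imwrite(f'pics/{n}0.png',ctrl.get_image(n));print(n,ctrl.camera_params(n))
E
```

```text
{'t': 0.0, 'position': array([218.96545239, 611.53683422, 230.42565194]), 'eef_rot': array([-8.20567134e-05,  1.71076926e-01,  9.85257347e-01, -7.99690055e-04]), 'force': array([-0.41782774,  0.0069246 , -0.11928861]), 'gripper_width': 85.1253912199283}
top {'fx': 496.69998087709547, 'fy': 496.69998087709547, 'cx': 270.953806358542, 'cy': 199.0960730144824, 'k1': -0.0859685721885606, 'rvec': array([ 2.16321147, -2.1719229 ,  0.12553834]), 'tvec': array([ -80.98346635,  563.87767387, 1258.01477731])}
side {'fx': 393.6194183144286, 'fy': 393.6194183144286, 'cx': 278.9552188471798, 'cy': 216.05902776926527, 'k1': -0.023392265443368466, 'rvec': array([ 0.3101519 , -2.73378016,  1.34630498]), 'tvec': array([522.38727168, 187.31416883, 813.93741753])}
```

View pics/top0.png

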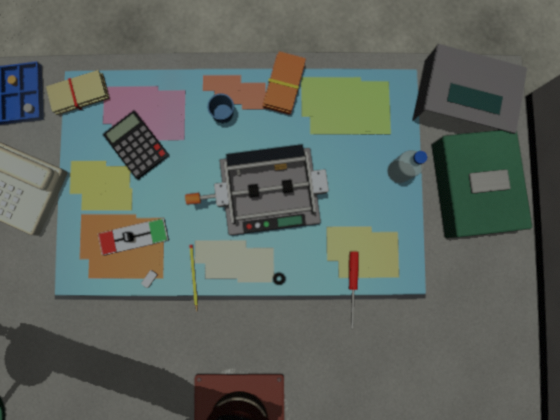

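View pics/side0.png

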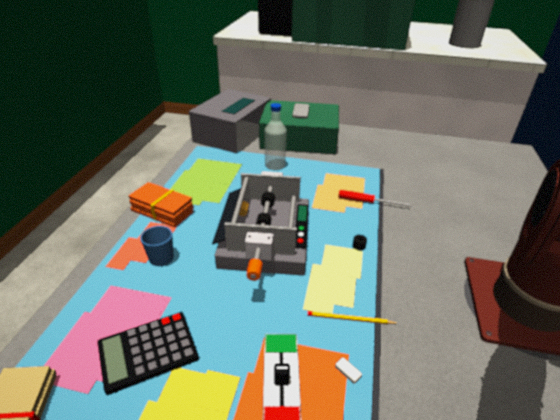

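The top view shows the knob at (193,198), the bearings at (221,194) and (319,181), and the board from red (107,242) to green (158,230) with the tab at about (130,237). The side view shows the knob at (255,268) and the tab at (282,375).

```bash
cat > h.py <<'E'
from workcell import ctrl
import cv2, numpy as np
from scipy.spatial.transform import Rotation as R
def ray(P,uv):
    K=np.array([[P['fx'],0,P['cx']],[0,P['fy'],P['cy']],[0,0,1]])
    s=cv2.undistortPoints(np.array([[uv]],float),K,np.array([P['k1'],0,0,0]))[0,0]
    M=cv2.Rodrigues(P['rvec'])[0]
    d=M.T@np.array([s[0],s[1],1]);return -M.T@P['tvec'],d/np.linalg.norm(d)
def onz(P,uv,z):
    c,d=ray(P,uv);return c+d*(z-c[2])/d[2]
def tri(r1,r2):
    (a,d),(b,e)=r1,r2
    t=np.linalg.lstsq(np.c_[d,-e],b-a,rcond=None)[0];p,q=a+t[0]*d,b+t[1]*e
    return (p+q)/2,np.linalg.norm(p-q)
def blob(img,roi,lo,hi):
    x0,y0,x1,y1=roi;h=cv2.cvtColor(img[y0:y1,x0:x1],cv2.COLOR_BGR2HSV)
    m=cv2.inRange(h,np.array(lo),np.array(hi))
    n,l,st,c=cv2.connectedComponentsWithStats(m);i=1+np.argmax(st[1:,4])
    pts=cv2.findNonZero((l==i).astype(np.uint8))
    return c[i]+[x0,y0],st[i,4],cv2.minAreaRect(pts)[1:]
E
python3 - <<'E'
from h import *
T,S=cv2.imread('pics/top0.png'),cv2.imread('pics/side0.png')
PT,PS=ctrl.camera_params('top'),ctrl.camera_params('side')
k=blob(T,(175,185,210,212),(3,120,80),(22,255,255));ks=blob(S,(240,250,270,285),(3,120,80),(22,255,255))
print('knob',k,ks,onz(PT,k[0],85),tri(ray(PT,k[0]),ray(PS,ks[0])))
r=blob(T,(95,225,125,260),(0,150,60),(4,255,255));g=blob(T,(145,215,172,245),(45,80,50),(85,255,255))
b=blob(T,(120,225,142,248),(0,0,0),(180,255,60))
print(r,g,b);pr,pg=onz(PT,r[0],14),onz(PT,g[0],14);print('red',pr,'green',pg,'mid',(pr+pg)/2,'tab',onz(PT,b[0],50))
for n,uv in(('ob',(221,194)),('ib',(319.5,181.5))):print(n,onz(PT,uv,105))
v=np.concatenate([cv2.resize(T[165:265,90:215],None,fx=6,fy=6,interpolation=2)]);cv2.imwrite('pics/c1.png',v)
cv2.imwrite('pics/c1.png',np.hstack([cv2.resize(T[165:225,175:335],(640,240)),]))
v=np.vstack([cv2.resize(T[165:225,175:335],(800,300)),cv2.resize(T[215:265,90:223],(800,300))]);cv2.imwrite('pics/c1.png',v)
E
```

```text
knob (array([192.5234375, 198.328125 ]), np.int32(128), ((10.0, 13.0), 90.0)) (array([254.15827338, 267.90647482]), np.int32(278), ((15.279744148254395, 21.10059928894043), 14.03624439239502)) [560.26508348 112.39066653  85.        ] (array([560.46801405, 111.72568064,  90.22400167]), np.float64(1.5896687543303454))
(array([107.       , 242.0546875]), np.int32(256), ((20.199960708618164, 12.94366455078125), 78.69007110595703)) (array([157.20890411, 230.62328767]), np.int32(292), ((21.09259605407715, 14.387664794921875), 77.90524291992188)) (array([129.74117647, 236.72941176]), np.int32(85), ((21.0, 9.0), -0.0))
red [453.49112517 347.93440626  14.        ] green [483.40100492 215.21856976  14.        ] mid [468.44606505 281.57648801  14.        ] tab [466.20930705 277.5997717   50.        ]
ob [568.42336158  39.52170165 105.        ]
ib [ 598.50644433 -202.39450476  105.        ]
```

View pics/c1.png

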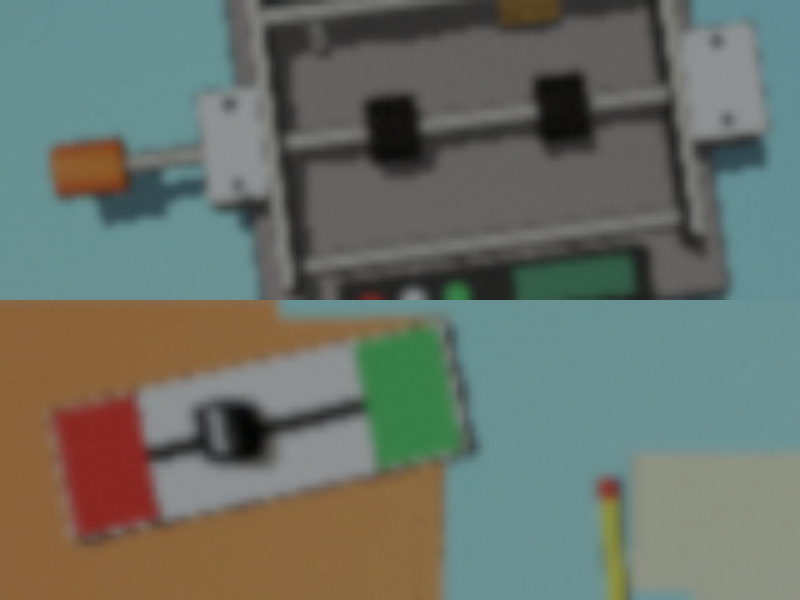

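The crop shows the shaft axis running from the knob through both bearings, and the board with the tab near the middle. I'll move above the knob with the tool's x axis pointing along the shaft, outward.

```bash
cat >> h.py <<'E'
def plan(target,yang):
    s=ctrl.state();w,x,y,z=s['eef_rot'];M=R.from_quat([x,y,z,w]).as_matrix()
    sh=M.T@(np.array(target)-s['position']);ya=np.degrees(np.arctan2(M[1,1],M[0,1]))
    d=(yang-ya+90)%180-90
    print('t',s['t'],'pos',s['position'].round(1),'shift',sh.round(1),'twist',round(-np.radians(d),3),'tilt',M[:,2].round(3),'F',s['force'].round(1))
E
python3 -c "
from h import *
plan([560.3,112.3,180],7.1)"
```

```text
t 0.1 pos [219.  611.6 230.5] shift [-489.6 -354.9   51.1] twist 1.103 tilt [-0.    -0.001 -1.   ] F [ 0.2 -0.1 -1.1]
```

Request:
{"op": "step_arm", "data": {"increments": [[[0.085,-0.045,-0.033,0,0.1],[0.085,-0.09,-0.065,0.01,0.2],[0.085,-0.135,-0.098,0.015,0.3],[0.085,-0.18,-0.13,0.02,0.4],[0.085,-0.225,-0.163,0.025,0.5],[0.085,-0.27,-0.196,0.03,0.6],[0.085,-0.315,-0.228,0.035,0.7],[0.085,-0.36,-0.261,0.04,0.8],[0.085,-0.405,-0.294,0.045,0.9],[0.085,-0.45,-0.326,0.05,1.0],[0.085,-0.4896,-0.3549,0.051,1.103],[0.085,-0.4896,-0.3549,0.051,1.103]]], "force": 60}}

```text
t: 1.6
position: [561.7, 108.1, 180.0]
eef_rot: [0.001, 0.665, 0.747, -0.001]
force: [-1.1, -0.1, 0.5]
gripper_width: 85.1
grasp_force: 0.0
```

```bash
python3 - <<'E'
from h import *
plan([560.3,112.3,180],7.1)
P=ctrl.camera_params('wrist');I=ctrl.get_image('wrist');cv2.imwrite('pics/w1.png',I);print(P['rvec'],P['tvec'])
k=blob(I,(0,0,560,420),(3,120,60),(22,255,255));print(k,onz(P,k[0],95))
E
```

```text
t 1.6 pos [561.7 108.1 180. ] shift [ 4.3 -0.9  0. ] twist -0.008 tilt [ 0.    -0.002 -1.   ] F [-1.1 -0.1  0.5]
[-2.86550077 -0.16694636 -0.02287379] [-569.42623948   18.24900298  340.89573539]
(array([137.90108441,  43.73900938]), np.int32(6824), ((90.99998474121094, 89.99998474121094), 0.0)) [447.48741711 220.28870033  95.        ]
```

View pics/w1.png

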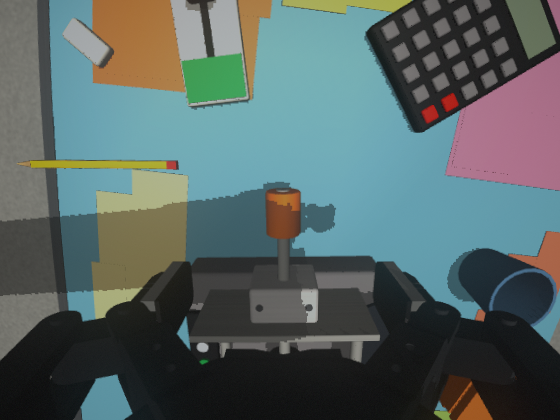

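The wrist view shows the knob at cols 266–301, rows 187–237, centred on col 283, with its shaft below it at col 284.

```bash
python3 - <<'E'
from h import *
P=ctrl.camera_params('wrist');I=cv2.imread('pics/w1.png')
k=blob(I,(255,175,315,250),(3,120,40),(22,255,255));print(k)
print('c',onz(P,k[0],90),'outer end',onz(P,(283.5,192),85),'inner end top',onz(P,(283.5,237),97),'shaft near',onz(P,(284,268),85))
# green / red corners
for uv in((189,105),(248,99),(181,67),(241,55)):print(onz(P,uv,14))
plan([560.3,112.3,65],7.1)
E
```

```text
(array([282.62980769, 214.41483516]), np.int32(1456), ((46.0, 33.0), 90.0))
c [559.2982847  112.60062644  90.        ] outer end [557.92849719 129.53413729  85.        ] inner end top [561.95137769  96.44689266  97.        ] shaft near [566.2984794   64.57574024  85.        ]
[459.22173933 189.16261595  14.        ]
[515.21992175 201.0376939   14.        ]
[449.83277602 222.58099646  14.        ]
[505.0054836  239.13469925  14.        ]
t 1.65 pos [560.7 110.9 179.9] shift [  1.5  -0.2 114.9] twist -0.003 tilt [-0.001 -0.001 -1.   ] F [ 0.3  0.7 -0.7]
```

Request:
{"op": "step_arm", "data": {"increments": [[[0.085,0.001,0,0.03,0],[0.085,0.001,0,0.06,0],[0.085,0.001,0,0.09,0],[0.085,0.001,0,0.115,0],[0.085,0.001,0,0.115,0],[0.085,0.001,0,0.115,0],[0.02,0.001,0,0.115,0],[0.02,0.001,0,0.115,0],[0.02,0.001,0,0.115,0],[0.02,0.001,0,0.115,0],[0.02,0.001,0,0.115,0],[0.02,0.001,0,0.115,0]]], "force": 60}}

```text
t: 3.15
position: [561.1, 113.9, 66.0]
eef_rot: [0.0, 0.662, 0.75, 0.001]
force: [2.4, 0.4, 5.5]
gripper_width: 26.4
grasp_force: 59.0
```

```bash
python3 - <<'E'
from h import *
plan([560.3,112.3,65],7.1)
print(ctrl.state()['ft_torque'])
E
```

```text
t 3.15 pos [561.1 113.9  66. ] shift [-1.5 -1.   1. ] twist -0.0 tilt [ 0.002  0.    -1.   ] F [2.4 0.4 5.5]
[ 0.09676898 -0.59950883  0.01035147]
```

Request:
{"op": "step_arm", "data": {"increments": [[[0.02,0.0005,0,0,0],[0.02,0.001,0,0,0],[0.02,0.001,0,0,0],[0.02,0.001,0,0,0]]]}}

```text
t: 3.65
position: [561.1, 114.0, 65.9]
eef_rot: [0.001, 0.662, 0.749, 0.0]
force: [2.8, -2.4, 5.7]
gripper_width: 26.2
grasp_force: 59.1
```

```bash
cat >> h.py <<'E'
def ax():
    s=ctrl.state();u=np.array([-.1262,.992,0])
    print('t',s['t'],'axial pos',round(s['position']@u,2),'F out',round(s['force']@u,2),'F',s['force'].round(1),'w',round(s['gripper_width'],1))
E
python3 -c "
from h import *
ax()"
```

```text
t 3.65 axial pos 42.29 F out -2.72 F [ 2.8 -2.4  5.7] w 26.2
```

Request:
{"op": "step_arm", "data": {"increments": [[[0.02,0.0005,0,0,0],[0.02,0.001,0,0,0],[0.02,0.001,0,0,0],[0.02,0.001,0,0,0]]]}}

```text
t: 4.15
position: [561.0, 114.9, 65.9]
eef_rot: [0.001, 0.662, 0.749, 0.0]
force: [3.7, -1.8, 6.5]
gripper_width: 26.1
grasp_force: 59.1
```

```bash
python3 -c "
from h import *
ax()"
```

```text
t 4.15 axial pos 43.21 F out -2.27 F [ 3.7 -1.8  6.5] w 26.1
```

Request:
{"op": "step_arm", "data": {"increments": [[[0.02,0.0005,0,0,0],[0.02,0.001,0,0,0],[0.02,0.001,0,0,0]]]}}

```text
t: 4.53
position: [560.8, 115.9, 65.9]
eef_rot: [0.001, 0.662, 0.749, 0.0]
force: [3.1, -2.5, 5.7]
gripper_width: 26.6
grasp_force: 59.1
```

Request:
{"op": "step_arm", "data": {"increments": [[[0.02,0.0005,0,0,0],[0.02,0.0005,0,0,0],[0.02,0.0005,0,0,0]]]}}

```text
t: 4.9
position: [560.8, 116.1, 65.9]
eef_rot: [0.001, 0.662, 0.749, 0.0]
force: [3.5, -2.9, 5.1]
gripper_width: 26.4
grasp_force: 59.1
```

Request:
{"op": "step_arm", "data": {"increments": [[[0.02,0.0005,0,0,0],[0.02,0.0005,0,0,0],[0.02,0.0005,0,0,0]]]}}

```text
t: 5.28
position: [560.8, 116.3, 65.9]
eef_rot: [0.001, 0.662, 0.749, 0.0]
force: [3.7, -4.3, 6.2]
gripper_width: 26.5
grasp_force: 59.2
```

Request:
{"op": "step_arm", "data": {"increments": [[[0.02,0.0005,0,0,0],[0.02,0.0005,0,0,0],[0.02,0.0005,0,0,0]]]}}

```text
t: 5.65
position: [560.8, 116.4, 65.9]
eef_rot: [0.001, 0.662, 0.749, 0.0]
force: [3.2, -5.3, 7.3]
gripper_width: 26.3
grasp_force: 59.2
```

Request:
{"op": "step_arm", "data": {"increments": [[[0.02,0.0005,0,0,0],[0.02,0.001,0,0,0],[0.02,0.0015,0,0,0],[0.02,0.0015,0,0,0],[0.02,0.0015,0,0,0]]]}}

```text
t: 6.28
position: [560.8, 116.8, 65.9]
eef_rot: [0.002, 0.663, 0.749, -0.0]
force: [3.2, -8.1, 6.8]
gripper_width: 26.1
grasp_force: 59.3
```

Request:
{"op": "step_arm", "data": {"increments": [[[0.02,0.0005,0,0,0],[0.02,0.001,0,0,0],[0.02,0.001,0,0,0],[0.02,0.001,0,0,0],[0.02,0.001,0,0,0]]]}}

```text
t: 6.9
position: [560.7, 117.1, 65.9]
eef_rot: [0.002, 0.663, 0.749, -0.001]
force: [3.9, -10.5, 6.5]
gripper_width: 26.5
grasp_force: 59.3
```

```bash
python3 -c "
from h import *
ax()"
```

```text
t 6.9 axial pos 45.36 F out -10.93 F [  3.9 -10.5   6.5] w 26.5
```

Request:
{"op": "step_arm", "data": {"increments": [[[0.02,0,0,0,0],[0.02,0,0,0,0],[0.02,-0.001,0,0,0],[0.02,-0.002,0,0,0],[0.02,-0.003,0,0,0],[0.02,-0.004,0,0,0],[0.02,-0.005,0,0,0],[0.02,-0.006,0,0,0],[0.02,-0.007,0,0,0],[0.02,-0.007,0,0,0],[0.02,-0.007,0,0,0]]]}}

```text
t: 8.28
position: [561.0, 114.7, 66.0]
eef_rot: [0.0, 0.662, 0.75, 0.001]
force: [3.1, 2.1, 5.9]
gripper_width: 26.0
grasp_force: 59.1
```

Request:
{"op": "step_arm", "data": {"increments": [[[0.02,-0.0005,0,0,0],[0.02,-0.001,0,0,0],[0.02,-0.0015,0,0,0],[0.02,-0.0015,0,0,0]]]}}

```text
t: 8.78
position: [561.2, 113.3, 66.0]
eef_rot: [0.0, 0.662, 0.75, 0.001]
force: [1.4, 3.1, 4.9]
gripper_width: 26.5
grasp_force: 59.1
```

Request:
{"op": "step_arm", "data": {"increments": [[[0.02,-0.0005,0,0,0],[0.02,-0.001,0,0,0],[0.02,-0.001,0,0,0],[0.02,-0.001,0,0,0]]]}}

```text
t: 9.28
position: [561.3, 112.3, 65.9]
eef_rot: [0.0, 0.662, 0.75, 0.001]
force: [3.3, 3.3, 5.5]
gripper_width: 26.6
grasp_force: 59.1
```

Request:
{"op": "step_arm", "data": {"increments": [[[0.02,-0.0005,0,0,0],[0.02,-0.001,0,0,0],[0.02,-0.001,0,0,0],[0.02,-0.001,0,0,0]]]}}

```text
t: 9.78
position: [561.5, 111.3, 66.0]
eef_rot: [0.0, 0.662, 0.75, 0.001]
force: [1.8, 3.3, 4.9]
gripper_width: 26.4
grasp_force: 59.1
```

Request:
{"op": "step_arm", "data": {"increments": [[[0.02,-0.0005,0,0,0],[0.02,-0.001,0,0,0],[0.02,-0.001,0,0,0],[0.02,-0.001,0,0,0]]]}}

```text
t: 10.28
position: [561.5, 110.3, 65.9]
eef_rot: [0.0, 0.662, 0.75, 0.001]
force: [1.8, 2.8, 4.8]
gripper_width: 26.3
grasp_force: 59.1
```

Request:
{"op": "step_arm", "data": {"increments": [[[0.02,-0.0005,0,0,0],[0.02,-0.001,0,0,0],[0.02,-0.001,0,0,0],[0.02,-0.001,0,0,0]]]}}

```text
t: 10.78
position: [561.7, 109.3, 65.9]
eef_rot: [0.0, 0.662, 0.75, 0.001]
force: [2.2, 3.0, 5.9]
gripper_width: 26.4
grasp_force: 59.1
```

Request:
{"op": "step_arm", "data": {"increments": [[[0.02,-0.0005,0,0,0],[0.02,-0.001,0,0,0],[0.02,-0.001,0,0,0],[0.02,-0.001,0,0,0]]]}}

```text
t: 11.28
position: [561.8, 108.4, 65.9]
eef_rot: [0.0, 0.662, 0.75, 0.001]
force: [1.9, 3.0, 5.2]
gripper_width: 26.2
grasp_force: 59.1
```

Request:
{"op": "step_arm", "data": {"increments": [[[0.02,-0.0005,0,0,0],[0.02,-0.001,0,0,0],[0.02,-0.0015,0,0,0],[0.02,-0.0015,0,0,0]]]}}

```text
t: 11.78
position: [561.9, 107.7, 65.9]
eef_rot: [-0.0, 0.662, 0.75, 0.001]
force: [2.1, 6.0, 5.8]
gripper_width: 26.3
grasp_force: 59.1
```

Request:
{"op": "step_arm", "data": {"increments": [[[0.02,-0.0005,0,0,0],[0.02,-0.001,0,0,0],[0.02,-0.0015,0,0,0],[0.02,-0.0015,0,0,0]]]}}

```text
t: 12.28
position: [561.9, 107.1, 65.9]
eef_rot: [-0.001, 0.661, 0.75, 0.002]
force: [1.2, 8.1, 5.1]
gripper_width: 26.3
grasp_force: 59.1
```

Request:
{"op": "step_arm", "data": {"increments": [[[0.02,-0.0005,0,0,0],[0.02,-0.001,0,0,0],[0.02,-0.0015,0,0,0],[0.02,-0.0015,0,0,0]]]}}

```text
t: 12.78
position: [562.0, 106.7, 65.9]
eef_rot: [-0.001, 0.661, 0.75, 0.002]
force: [1.7, 11.3, 4.3]
gripper_width: 26.6
grasp_force: 59.1
```

Between equal loads of about 10.5 N the gripper travelled 10.5 mm. Less 1.8 mm for the stops and 1 mm for the grip, the float is about 7.7 mm, so the verdict is green. I'll hold a moment, release and rise.

Request:
{"op": "step_arm", "data": {"increments": [[[0.02,0,0,0,0],[0.02,0,0,0,0],[0.04,0,0,0,0],[0.085,0,0,0,0],[0.085,0,0,0,0],[0.085,0,0,0,0],[0.085,0,0,-0.02,0],[0.085,0,0,-0.05,0],[0.085,0,0,-0.09,0],[0.085,0,0,-0.115,0],[0.085,0,0,-0.115,0]]]}}

```text
t: 14.15
position: [562.8, 102.9, 182.3]
eef_rot: [0.001, 0.662, 0.749, 0.002]
force: [0.4, -0.5, -0.3]
gripper_width: 85.0
grasp_force: 0.0
```

```bash
python3 -c "
from h import *
plan([480,224,160],12.7)"
```

```text
t 14.15 pos [562.8 102.9 182.3] shift [130.4 -67.3  22.2] twist -0.098 tilt [ 0.003  0.001 -1.   ] F [ 0.4 -0.5 -0.3]
```

Request:
{"op": "step_arm", "data": {"increments": [[[0.085,0.04,-0.02,0,-0.03],[0.085,0.08,-0.04,0.01,-0.06],[0.085,0.115,-0.06,0.02,-0.098],[0.085,0.1304,-0.0673,0.022,-0.098],[0.085,0.1304,-0.0673,0.022,-0.098],[0.085,0.1304,-0.0673,0.022,-0.098],[0.085,0.1304,-0.0673,0.022,-0.098]]]}}

```text
t: 15.02
position: [479.7, 222.6, 158.5]
eef_rot: [0.0, 0.625, 0.78, 0.0]
force: [-0.1, -0.0, 0.3]
gripper_width: 85.5
grasp_force: 0.0
```

```bash
python3 - <<'E'
from h import *
plan([467,282,150],12.7)
P=ctrl.camera_params('wrist');I=ctrl.get_image('wrist');cv2.imwrite('pics/w2.png',I)
np.save('P2.npy',P,allow_pickle=True)
E
```

```text
t 15.025 pos [479.7 222.6 158.5] shift [60.8  0.6  8.5] twist -0.002 tilt [ 0. -0. -1.] F [-0.1 -0.   0.3]
```

View pics/w2.png

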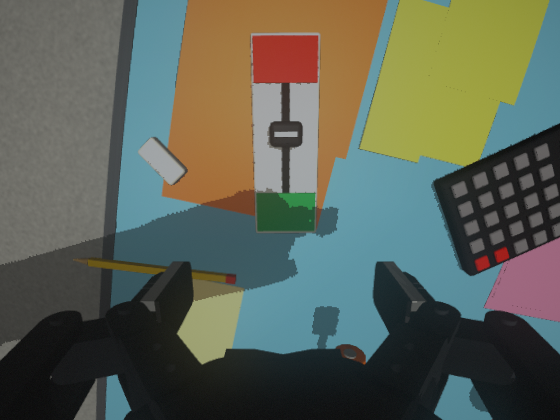

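The wrist view shows the board upright with corners (251,34), (319,34), (258,232) and (315,232). The tab top is centred at about (286,133).

```bash
python3 - <<'E'
from h import *
P=np.load('P2.npy',allow_pickle=True).item()
t=onz(P,(286,133),55)
e=[onz(P,uv,14) for uv in((251,34),(319,34),(258,232),(315,232))]
r,g=(e[0]+e[1])/2,(e[2]+e[3])/2;v=r-g
print('tab',t,'red end',r,'green end',g,np.linalg.norm(v),'ang',np.degrees(np.arctan2(-v[0],v[1])))
u=v/np.linalg.norm(v);print('tab from centre',(t-(r+g)/2)@u, 'centre',(r+g)/2)
plan([t[0],t[1],28],12.7)
E
```

```text
tab [467.15675197 285.51057493  55.        ] red end [448.67907725 365.52552033  14.        ] green end [489.10708306 192.75619141  14.        ] 177.43636794672605 ang 13.170236503971632
tab from centre 6.5977926959893844 centre [468.89308015 279.14085587  14.        ]
t 15.075 pos [479.5 222.8 158.5] shift [ 64.    1.5 130.5] twist -0.002 tilt [ 0. -0. -1.] F [-0.3  0.7  0.4]
```

Request:
{"op": "step_arm", "data": {"increments": [[[0.085,0.04,0.001,0,0],[0.085,0.064,0.0015,0.03,0],[0.085,0.064,0.0015,0.07,0],[0.085,0.064,0.0015,0.11,0],[0.085,0.064,0.0015,0.13,0],[0.085,0.064,0.0015,0.13,0],[0.015,0.064,0.0015,0.13,0],[0.015,0.064,0.0015,0.13,0],[0.015,0.064,0.0015,0.13,0],[0.015,0.064,0.0015,0.13,0],[0.015,0.064,0.0015,0.13,0],[0.015,0.064,0.0015,0.13,0]]], "force": 30}}

```text
t: 16.58
position: [467.5, 287.3, 29.4]
eef_rot: [0.001, 0.625, 0.781, 0.001]
force: [4.5, 0.2, 6.5]
gripper_width: 25.5
grasp_force: 35.7
```

```bash
python3 -c "
from h import *
plan([467,285,28],12.7)"
```

```text
t 16.575 pos [467.5 287.3  29.4] shift [-2.1 -1.   1.4] twist 0.0 tilt [ 0.003  0.002 -1.   ] F [4.5 0.2 6.5]
```

Tab gripped. I'll slide it toward green (tool −x).

Request:
{"op": "step_arm", "data": {"increments": [[[0.015,-0.007,0,0,0],[0.015,-0.014,0,0,0],[0.015,-0.021,0,0,0],[0.015,-0.028,0,0,0],[0.015,-0.034,0,0,0],[0.015,-0.04,0,0,0],[0.015,-0.045,0,0,0],[0.015,-0.045,0,0,0]]]}}

```text
t: 17.58
position: [477.6, 243.0, 29.4]
eef_rot: [0.001, 0.625, 0.781, 0.001]
force: [4.9, -0.3, 6.9]
gripper_width: 25.0
grasp_force: 35.8
```

Request:
{"op": "step_arm", "data": {"increments": [[[0.015,-0.003,0,0,0],[0.015,-0.006,0,0,0],[0.015,-0.009,0,0,0],[0.015,-0.01,0,0,0],[0.015,-0.01,0,0,0]]]}}

```text
t: 18.2
position: [479.7, 233.9, 29.4]
eef_rot: [0.001, 0.624, 0.781, 0.002]
force: [4.5, 1.4, 6.3]
gripper_width: 25.0
grasp_force: 35.7
```

Request:
{"op": "step_arm", "data": {"increments": [[[0.015,-0.001,0,0,0],[0.015,-0.002,0,0,0],[0.015,-0.003,0,0,0],[0.015,-0.004,0,0,0],[0.015,-0.004,0,0,0]]]}}

```text
t: 18.82
position: [479.9, 232.8, 29.4]
eef_rot: [-0.0, 0.624, 0.782, 0.003]
force: [3.9, 10.3, 1.7]
gripper_width: 25.5
grasp_force: 35.3
```

At the hard stop (10 N). I'll ease off, release, rise and check.

Request:
{"op": "step_arm", "data": {"increments": [[[0.015,0.002,0,0,0],[0.05,0.002,0,0,0],[0.085,0.002,0,0,0],[0.085,0.002,0,0,0],[0.085,0.002,0,0,0],[0.085,0.002,0,-0.03,0],[0.085,0.002,0,-0.07,0],[0.085,0.002,0,-0.11,0],[0.085,-0.05,0,-0.15,0],[0.085,-0.05,0,-0.15,0],[0.085,-0.05,0,-0.15,0]]]}}

```text
t: 20.2
position: [489.9, 180.3, 178.2]
eef_rot: [-0.0, 0.625, 0.781, 0.0]
force: [-0.4, 0.1, -0.3]
gripper_width: 85.0
grasp_force: 0.0
```

```bash
python3 - <<'E'
from h import *
s=ctrl.state();print(s['t'],s['position'],s['force'],s['joint_vel'].round(3))
W=ctrl.get_image('wrist');S=ctrl.get_image('side')
cv2.imwrite('pics/w3.png',np.hstack([cv2.resize(W,(400,300)),cv2.resize(S,(400,300))]))
k=blob(S,(240,245,270,285),(3,120,80),(22,255,255));print(k)
E
```

```text
20.2 [489.92796643 180.34520242 178.16386971] [-0.40945297  0.05932412 -0.33318049] [-0.012  0.021 -0.022  0.013 -0.003 -0.004 -0.002]
(array([254.63636364, 266.67355372]), np.int32(242), ((15.782302856445312, 20.385475158691406), 9.462321281433105))
```

View pics/w3.png

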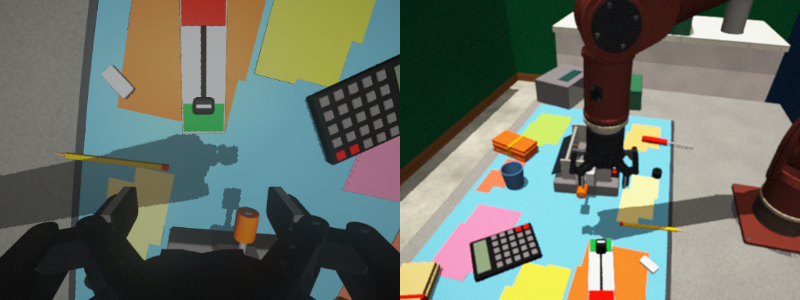

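The tab sits at the green end (about (203,105) in the left half). The knob is free, the gripper is well above everything, and the bystanders are in place.

```bash
python3 -c "
from workcell import ctrl
print(ctrl.close_job())"
```

```text
the job is handed in; nothing more can be done
None
```

I handed the job in at about 20 s: the shaft was borne on each stop with about 10–11 N measured at the wrist and left against the inner stop, the float came out at about 7.7 mm, and the tab is fully at the green end; the interface gave no verdict back.

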